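Load the biscuit ware onto its kiln setters

TASK

Load the four unglazed pots for firing: stand each one upright, flat in the recess of the shallow clay setter that matches its shape and size (wide round, narrow round, square, oblong). Set each pot down gently rather than dropping it, let go of it, and leave the mug and the lidded jar where they are.

Things in the scene. Friction and masses are not known exactly. Their poses are not given: they have to be found in the camera images.
- beaker_mid (a point): Wide round beaker, straight-sided, 60 mm diameter, 60 mm high, wall 4 mm, about 130 g. Open at the top, loose, light grey unglazed porcelain, standing upright on the table. Grip it across the outside, in its upper half. Origin at its centre, half-way up; z up. Yaw means nothing.
- bud_mid (a point): Narrow round bud vase, straight-sided, 38 mm diameter, 60 mm high, wall 4 mm, about 70 g. Open at the top, loose, light grey unglazed porcelain, standing upright on the table. Grip it across the outside, in its upper half. Origin at its centre, half-way up; z up. Yaw means nothing.
- planter_mid (a point): Square planter, 52 x 52 mm, 55 mm high, wall 5 mm, about 140 g. Open at the top, loose, light grey unglazed porcelain, standing upright on the table. Grip it across the outside, in its upper half. Origin at its centre, half-way up; z up. x and y are square to its sides.
- trough_mid (a point): Oblong trough, 40 mm (its x) by 96 mm (its y), 50 mm high, wall 5 mm, about 150 g. Open at the top, loose, light grey unglazed porcelain, standing upright on the table. Grip it across the outside, in its upper half. Take it across its 40 mm width. Origin at its centre, half-way up; z up.
- beaker_setter_floor (a point): Wide round kiln setter, a shallow dish for the wide beaker: 90 mm outside, recess 78 mm diameter. Fixed to the table, tan fireclay, 14 mm high over all, floor 6 mm thick, so the rim stands 8 mm above the recess floor; rim 6 mm wide. Origin at the centre of the recess floor (6 mm above the table); z up.
- bud_setter_floor (a point): Narrow round kiln setter for the narrow bud vase: 68 mm outside, recess 56 mm diameter. Fixed to the table, tan fireclay, 14 mm high over all, floor 6 mm thick, so the rim stands 8 mm above the recess floor; rim 6 mm wide. Origin at the centre of the recess floor (6 mm above the table); z up.
- planter_setter_floor (a point): Square kiln setter for the planter: 82 x 82 mm outside, recess 70 x 70 mm. Fixed to the table, tan fireclay, 14 mm high over all, floor 6 mm thick, so the rim stands 8 mm above the recess floor; rim 6 mm wide. Origin at the centre of the recess floor (6 mm above the table); z up. x and y are square to its sides.
- trough_setter_floor (a point): Oblong kiln setter for the trough: 70 mm (x) by 126 mm (y) outside, recess 58 (x) by 114 mm (y). Fixed to the table, tan fireclay, 14 mm high over all, floor 6 mm thick, so the rim stands 8 mm above the recess floor; rim 6 mm wide. Origin at the centre of the recess floor (6 mm above the table); z up.
- mug_mid (a point): White glazed mug with one handle, 80 mm diameter, 90 mm high, bystander at one side of the work: leave alone. Origin at its centre, half-way up.
- slip_jar_mid (a point): Closed jar with a grey cap, 68 mm diameter, 85 mm high, bystander at one side of the work: leave alone. Origin at its centre, half-way up.
Mind the look-alikes: they are no part of the job. What is shaped like the part that bears beaker_setter_floor but green is not meant. Leave any yellow look-alike of the part that bears bud_setter_floor alone.

How it is judged:
By the outcome, as a careful person would: the job done as asked, in the order asked, and still so for the second after the job is handed in, with the robot touching nothing.
It also fails if it takes over 112 s, if anything falls off the work surface, if the arm or the gripper's body presses on something with over 40 N, if the wrist force passes 120 N, or if a joint passes its speed limit or range.

ROBOT

A 6-joint arm with a two-finger parallel gripper is mounted at the origin on the work surface. World frame = base frame: x ahead of the robot, y to its left, z up, the work surface at z = 0. Lengths are in m, angles in rad, forces in N, time in s.
With the tool pointing down it reaches from about 0.35 to 0.975 m from the base axis. Payload 4.9 kg.
Tool frame: the origin (TCP) lies at the very end of the fingers, on their centre line; the grasp point (between the pads) lies 19 mm behind it; z points along the fingers, x is the direction in which the jaws open and shut, and the axes are right-handed (so a half turn about z gives the same grasp; the last joint's range is limited). The gripper opens to 85 mm and grips with 20 to 120 N. Pads are 22 mm wide; open, the fingers measure 114 mm over their backs; the gripper's body (76 mm by 85 mm) begins 54 mm behind the grasp point. The pads swing forward as they close: fully open they stand 13 mm farther back than shut.
Start: joints at [-0.119, 0.053, 1.613, -0, 1.476, -0.119], TCP at [0.625, 0, 0.231] pointing down, gripper open.
Joint ranges: [-3.01, 3.01], [-1.01, 2.22], [0.06, 2.58], [-1.02, 4.17], [0.09, 2.62], [-3.14, 3.14]. Speed limits (rad/s): [2.57, 2.57, 3.14, 3.14, 3.14, 3.14].

INTERFACE

Orientations are given as a rotation vector (axis times angle).
In Python, from station import readout, viewer, ctrl, nets gives the robot as it stands. The module is installed in compiled form; this text tells all that it offers.
- The arm moves only by the tool step_arm, never from a script. Its argument "moves" is a list that holds one entry, the list of rows, each a list of 4 numbers: the shift along the world's x, y, z in cm, then the turn about the world's z in rad. In form: [[[dx, dy, dz, yaw], ...]]. A call has 1 to 10 rows; each row shifts and turns the commanded pose from where the row before left it; what a row does not reach is not made up. A row lasts 1/12 s, in which the tool goes at most 41.7 mm and 7.16 degrees, less where a joint would pass 70% of its speed; a pose out of reach is approached as far as the arm can. A call is refused whole if a number of a shift passes 4.17 or a number of a turn 0.125, either way. A call with a gripper value outside its range is refused whole. "grip" is the closure, from 0 (fully open) to 1 (shut), set as the call begins (left out, the last holds). The fingers move at their own pace and stop on an object; "squeeze" is the grip in N (left out, the last holds). Time passes only in rows, so rows that do not move let the fingers close. It gives the time, the measured TCP pose, the force and the opening at its end, in the units of the state.
- readout.get_obs(): the state, without advancing time (a new reading comes with each control period).
- viewer.get_image(name): name is "scene" or "side" or "wrist"; returns the picture (480x640x3 uint8, blue, green, red); there is no depth.
- viewer.calibration(name): a dict with "camera_matrix" (3x3 intrinsics, pixels), "k1" (the pictures are not rectified: a ray, as slopes to the right and down, at radius r is drawn at 1 + k1 r^2 times it, then the intrinsics apply), "R" (3x3) and "t" (3): a world point X has camera coordinates R X + t. Camera axes: x right, y down, z forward; pixel columns grow to the right and rows downward; lengths in m; the calibration is good to about 2 mm. A picture is of the moment at which its call begins: read the wrist's pose just before it. calibration takes no time and is no camera call; for the wrist camera it gives the pose at the moment of the call.
- ctrl.finish_job(): hands the job in, once; it reports no verdict.
Trained networks look in the newest picture that a camera, given by its name, has taken for a name from the list of things; names that differ only in an ending like _2 or _b are one class to them, and where a whole thing is asked for, a point or a joint stands for the part that bears it (a point fixed in the world has none). Each returns a list of dicts, best first, with "confidence" (0 to 1); they miss things now and then, are a little off and sometimes report something else, mostly with a low value. They report only what shows in the picture. A call takes as long as a camera call. They do not tell look-alikes from the thing itself.
- nets.masks_of(camera, thing): "region" (480x640 bool, what is visible of it) and "box" ([left, top, right, bottom] in pixels, round what is visible of it).
- nets.pinpoint(camera, thing): "at" ([column, row] in pixels: a listed point, or the origin of a listed thing).
The state is a dict: "t": time; "q": joint angles; "dq": joint speeds; "effort": joint torques, N m; "tool_pos": TCP position; "tool_rot": TCP orientation; "contact_force": force on the tool from outside, world axes, zero at the start; "wrist_torque": the same for the moment, N m; "opening": finger opening in m.
Only numpy, scipy, OpenCV 4.12 (cv2) and the standard library are available. Lean on these libraries where they do the work, as an engineer would, in place of code of your own. Each camera call takes 0.05 s, during which the arm holds its last target. There are 200 camera calls.

## Working session

There is one attempt and no reset: what is moved stays moved. The work goes in short steps, Python scripts to look and compute and a tool call to move; the robot and the scene stay as the last step left them, time stands still between calls to the robot, and variables do not carry over. Pictures are saved under pics/ and viewed, about 12 in all and at most 16, crops included, and the job is handed in when it is done.

Besides the shell and the picture viewer there is one more tool, called as name([rows], argument=value, ...), one row to a line, values as JSON. step_arm: Moves the arm, as the interface text tells. Its arguments: {"type":"object","properties":{"moves":{"type":"array","items":{"type":"array","items":{"type":"array","items":{"type":"number"}}}},"grip":{"type":"number"},"squeeze":{"type":"number"}},"required":["moves"]}

```bash
mkdir -p pics; ls; cat > h.py <<'E'
import numpy as np, cv2
from station import readout, viewer, ctrl, nets
def ray(c,uv):
    K=np.array(c["camera_matrix"]);k=c["k1"];R=np.array(c["R"]);t=np.array(c["t"])
    d=np.array([(uv[0]-K[0,2])/K[0,0],(uv[1]-K[1,2])/K[1,1]]);u=d.copy()
    for _ in range(20): u=d/(1+k*(u@u))
    w=R.T@np.array([u[0],u[1],1.]); return -R.T@t, w/np.linalg.norm(w)
def onz(c,uv,z):
    o,w=ray(c,uv); return o+w*(z-o[2])/w[2]
def tri(rs):
    A=np.zeros((3,3));b=np.zeros(3)
    for o,w in rs:
        P=np.eye(3)-np.outer(w,w);A+=P;b+=P@o
    return np.linalg.solve(A,b)
def proj(c,X):
    K=np.array(c["camera_matrix"]);x=np.array(c["R"])@X+np.array(c["t"]);u=x[:2]/x[2];u=u*(1+c["k1"]*(u@u))
    return np.array([K[0,0]*u[0]+K[0,2],K[1,1]*u[1]+K[1,2]])
P=["beaker_mid","bud_mid","planter_mid","trough_mid","beaker_setter_floor","bud_setter_floor","planter_setter_floor","trough_setter_floor","mug_mid","slip_jar_mid"]
Z=dict(zip(P,[.03,.03,.0275,.025,.006,.006,.006,.006,.045,.0425]))
E
python3 - <<'E'
from h import *
for n in("scene","side","wrist"):
    im=viewer.get_image(n); cv2.imwrite(f"pics/{n}0.png",im); c=viewer.calibration(n)
    print(n,"cam at",(-np.array(c["R"]).T@np.array(c["t"])).round(3))
    for p in P:
        print(p,[(np.round(d["at"]).astype(int).tolist(),round(d["confidence"],2),onz(c,d["at"],Z[p])[:2].round(3).tolist()) for d in nets.pinpoint(n,p) if d["confidence"]>.15])
print(readout.get_obs())
E
```

```text
pics
scene cam at [ 1.055 -0.51   0.924]
beaker_mid [([325, 294], 0.55, [0.632, -0.09])]
bud_mid [([226, 287], 0.57, [0.451, -0.248])]
planter_mid [([371, 192], 0.43, [0.475, 0.251])]
trough_mid [([274, 254], 0.55, [0.45, -0.095])]
beaker_setter_floor [([322, 223], 0.93, [0.447, 0.078]), ([313, 178], 0.71, [0.297, 0.188]), ([274, 250], 0.36, [0.429, -0.079])]
bud_setter_floor [([415, 220], 0.9, [0.621, 0.272]), ([447, 238], 0.81, [0.725, 0.281]), ([370, 194], 0.45, [0.465, 0.26])]
planter_setter_floor [([369, 258], 0.61, [0.621, 0.081]), ([415, 218], 0.42, [0.618, 0.277])]
trough_setter_floor [([260, 346], 0.95, [0.619, -0.282])]
mug_mid [([428, 166], 0.64, [0.532, 0.441]), ([372, 192], 0.26, [0.488, 0.238])]
slip_jar_mid [([169, 342], 0.87, [0.49, -0.431]), ([367, 259], 0.48, [0.638, 0.05])]
side cam at [ 0.001 -0.579  0.849]
beaker_mid [([389, 248], 0.58, [0.629, -0.088])]
bud_mid [([385, 344], 0.97, [0.452, -0.25])]
planter_mid [([232, 198], 0.9, [0.467, 0.265]), ([390, 251], 0.42, [0.629, -0.093])]
trough_mid [([324, 296], 0.76, [0.441, -0.095])]
beaker_setter_floor [([177, 256],
[... 797 characters left out ...]
_jar_mid []
{'t': 1.65, 'q': array([-1.18984301e-01,  5.27182253e-02,  1.61291167e+00, -4.80216643e-05,
        1.47599525e+00, -1.18986035e-01]), 'dq': array([-2.34253996e-03,  3.20419195e-04,  8.38207753e-04,  2.68444562e-05,
        6.19291286e-04, -3.16641286e-04]), 'effort': array([-5.64085494e-04, -3.93673182e+01, -3.70448112e+01, -1.18044754e-04,
        6.26712663e-04,  1.24583667e-05]), 'tool_pos': array([ 6.24975814e-01, -3.37537983e-07,  2.31285283e-01]), 'tool_rot': array([ 3.14154904e+00,  9.86470326e-06, -5.96001687e-05]), 'contact_force': array([-0.09070036,  0.34967449,  0.16574572]), 'wrist_torque': array([0.03670716, 0.05442643, 0.03834772]), 'opening': 0.08521560950297946}
```

View pics/scene0.png

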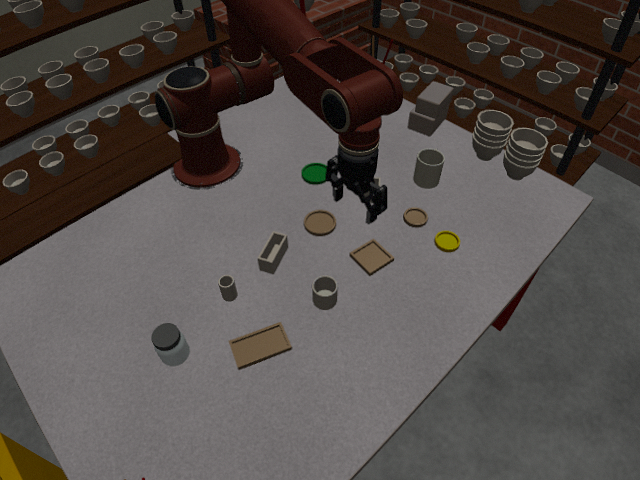

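View pics/wrist0.png

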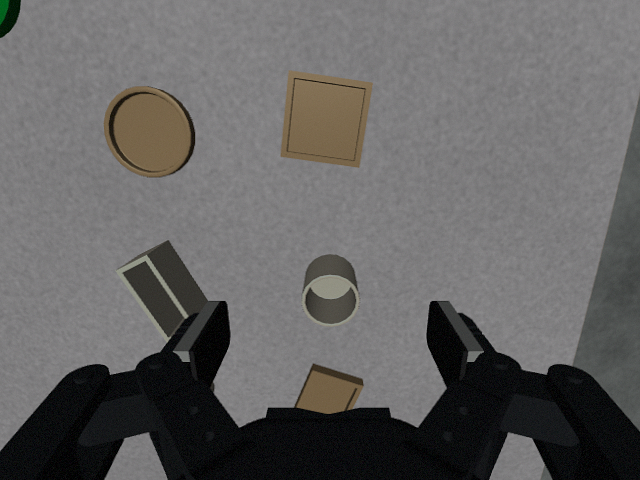

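```bash
python3 - <<'E'
import cv2,numpy as np
s=cv2.imread("pics/scene0.png");d=cv2.imread("pics/side0.png")
a=[cv2.resize(s[190:260,375:480],(400,267),interpolation=2),cv2.resize(d[130:200,245:350],(400,267),interpolation=2)]
b=[cv2.resize(s[150:255,275:380],(400,333),interpolation=2),cv2.resize(d[205:310,150:310],(400,333),interpolation=2)]
cv2.imwrite("pics/crop1.png",np.vstack([np.hstack(a),np.hstack(b)]))
E
```

```text
(no output)
```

View pics/crop1.png

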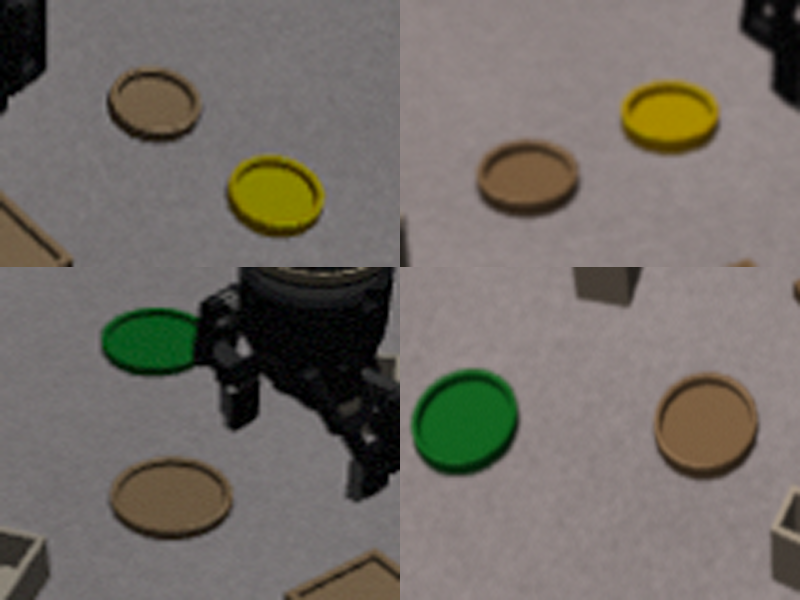

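The scene shows the beaker (325,292), bud vase (228,287), trough (274,253), mug with stacked bowls behind it, jar (170,342); the planter is hidden behind the gripper in this view. Wide round setter candidates are tan (320,222) and green (313,174), and I take the tan one. Narrow round candidates are tan (415,217) and yellow (447,240), and again I take the tan one. The crop confirms both by colour. Next I fit the known outlines to the masks from both views, with height left free.

```bash
cat >> h.py <<'E'
from scipy.optimize import minimize
D=dict(beaker_mid=("r",.030,.06),bud_mid=("r",.019,.06),planter_mid=("s",(.026,.026),.055),trough_mid=("s",(.020,.048),.05),
 beaker_setter_floor=("r",.045,.014),bud_setter_floor=("r",.034,.014),planter_setter_floor=("s",(.041,.041),.014),trough_setter_floor=("s",(.035,.063),.014))
def pts(n,p):
    k,s,h=D[n]; x,y,z,a=p
    if k=="r":
        t=np.linspace(0,2*np.pi,48,endpoint=False);q=np.c_[s*np.cos(t),s*np.sin(t)]
    else:
        q=np.array([[1,1],[-1,1],[-1,-1],[1,-1]])*s; R=np.array([[np.cos(a),-np.sin(a)],[np.sin(a),np.cos(a)]]);q=q@R.T
    q=q+[x,y]; return np.r_[np.c_[q,np.full(len(q),z)],np.c_[q,np.full(len(q),z+h)]]
def fit(n,views,x0,freez=True,yaws=None):
    # views: list of (calib, mask); returns base pose x,y,z,yaw
    sq=D[n][0]=="s"; W=[]
    for c,m in views:
        r,cc=np.where(m); l,t,R_,b=cc.min()-25,r.min()-25,cc.max()+26,r.max()+26
        M=np.zeros((b-t,R_-l),np.uint8); yy=max(t,0);xx=max(l,0)
        sub=m[yy:min(b,480),xx:min(R_,640)];M[yy-t:yy-t+sub.shape[0],xx-l:xx-l+sub.shape[1]]=sub
        M=cv2.resize(M*255,None,fx=4,fy=4,interpolation=cv2.INTER_LINEAR)>127
        W.append((c,M,l,t))
    def cost(p,each=False):
        q=(p[0],p[1],p[2] if freez else 0,p[3]); o=[]
        for c,M,l,t in W:
            uv=(np.array([proj(c,X) for X in pts(n,q)])-[l-.5,t-.5])*4-.5
            im=np.zeros(M.shape,np.uint8); cv2.fillConvexPoly(im,cv2.convexHull(np.round(uv*16).astype(np.int32)),1,shift=4)
            o.append(1-(M&(im>0)).sum()/(M|(im>0)).sum())
        return o if each else sum(o)
    best=None
    for a in (yaws if yaws is not None else (np.arange(-1.5,1.6,.25) if sq else [0])):
        s=np.array([[x0[0],x0[1],0,a]]*5,float); s[1,0]+=.01;s[2,1]+=.01;s[3,2]+=.008;s[4,3]+=.1
        r=minimize(cost,s[0],method="Nelder-Mead",options=dict(initial_simplex=s,xatol=1e-4,fatol=1e-4,maxiter=250))
        if best is None or r.fun<best.fun: best=r
    return best.x.round(4),np.round(cost(best.x,True),3)
def mask(cam,n,near,c):
    b=None
    for d in nets.masks_of(cam,n):
        r,cc=np.where(d["region"])
        if len(r)<30: continue
        X=onz(c,(cc.mean(),r.mean()),Z[n]);e=np.hypot(*(X[:2]-near))
        if e<.05 and (b is None or d["confidence"]>b[0]): b=(d["confidence"],d["region"])
    return None if b is None else b[1]
E
python3 - <<'E'
from h import *
import pickle
G=dict(beaker_mid=(.632,-.09),bud_mid=(.452,-.249),planter_mid=(.467,.263),trough_mid=(.445,-.095),beaker_setter_floor=(.442,.073),bud_setter_floor=(.62,.28),planter_setter_floor=(.62,.084),trough_setter_floor=(.616,-.284))
V={}
for cam in("scene","side"):
    viewer.get_image(cam);c=viewer.calibration(cam)
    for n,g in G.items():
        m=mask(cam,n,g,c)
        if m is None: print(cam,n,"none")
        else: V.setdefault(n,[]).append((c,m))
pickle.dump(V,open("V.pkl","wb"))
for n in G:
    if n in V: print(n,len(V[n]),*fit(n,V[n],G[n]))
E
```

```text
scene trough_mid none
scene planter_setter_floor none
beaker_mid 2 [ 0.6265 -0.0888 -0.0012  0.1419] [0.039 0.034]
bud_mid 2 [ 0.4542 -0.246  -0.0014  0.0639] [0.1   0.103]
planter_mid 2 [ 0.466   0.2596 -0.0038 -0.8851] [0.899 0.047]
trough_mid 1 [ 0.4471 -0.0897 -0.0074 -2.6934] [0.025]
beaker_setter_floor 2 [ 0.4407  0.0752 -0.0014  0.1231] [0.052 0.065]
bud_setter_floor 2 [ 0.6153  0.2824 -0.0027  0.0896] [0.102 0.059]
planter_setter_floor 1 [ 0.6277  0.094  -0.0107 -1.7079] [0.045]
trough_setter_floor 2 [ 6.1460e-01 -2.8120e-01 -1.4000e-03  2.7767e+00] [0.052 0.034]
```

```bash
python3 - <<'E'
from h import *
import pickle
V=pickle.load(open("V.pkl","rb"))
G=dict(beaker_mid=(.632,-.09),beaker_setter_floor=(.442,.073),planter_setter_floor=(.62,.084))
cam="wrist";viewer.get_image(cam);c=viewer.calibration(cam)
for n,g in G.items():
    m=mask(cam,n,g,c)
    if m is not None:
        print(n,*fit(n,[(c,m)],g,False),*fit(n,V[n]+[(c,m)],g))
E
```

```text
beaker_mid [ 6.28e-01 -8.96e-02 -5.00e-04  6.58e-02] [0.026] [ 0.6273 -0.0894 -0.0007  0.0986] [0.041 0.046 0.04 ]
beaker_setter_floor [ 0.4419  0.0753 -0.0027  0.069 ] [0.025] [ 0.4407  0.0753 -0.0015  0.0325] [0.053 0.064 0.022]
planter_setter_floor [ 0.6231  0.0868 -0.0083 -0.1379] [0.016] [ 0.6229  0.0873 -0.0027 -1.7102] [0.053 0.019]
```

step_arm([
  [[0.1, -3, -1, 0], [0.1, -3, -3, 0], [0.1, -3, -3, 0], [0, 0, -4, 0], [0, 0, -4, 0], [0, 0, 0, 0]],
], grip=0, squeeze=30)

```text
t: 3.25
tool_pos: [0.6213, -0.088, 0.0724]
tool_rot: [-3.137, 0.002, 0.026]
contact_force: [-2.2, 0.7, -1.3]
opening: 0.0852
```

step_arm([
  [[0, 0, 0, 0], [0, 0, 0, 0], [0, 0, 0, 0], [0, 0, 0, 0]],
])

```text
t: 3.58
tool_pos: [0.6303, -0.0891, 0.0864]
tool_rot: [3.14, 0.001, 0.009]
contact_force: [-0.2, -0.1, 0.2]
opening: 0.0855
```

step_arm([
  [[0, 0, -1, 0], [0, 0, -1.5, 0], [0, 0, -1.5, 0], [0, 0, -1, 0], [0, 0, -0.6, 0], [0, 0, 0, 0], [0, 0, 0, 0], [0, 0, 0, 0]],
])

```text
t: 4.25
tool_pos: [0.6284, -0.089, 0.0268]
tool_rot: [3.141, -0.0, 0.001]
contact_force: [0.0, 0.2, 0.3]
opening: 0.085
```

step_arm([
  [[0, 0, 0, 0], [0, 0, 0, 0]],
])

```text
t: 4.42
tool_pos: [0.6286, -0.0891, 0.0274]
tool_rot: [3.141, -0.0, 0.003]
contact_force: [0.5, -0.5, 0.2]
opening: 0.0852
```

Settled. Close the gripper.

step_arm([
  [[0, 0, 0, 0], [0, 0, 0, 0], [0, 0, 0, 0], [0, 0, 0, 0], [0, 0, 0, 0], [0, 0, 0, 0], [0, 0, 0, 0], [0, 0, 0, 0]],
], grip=1)

```text
t: 5.08
tool_pos: [0.6285, -0.0891, 0.0272]
tool_rot: [3.141, 0.0, 0.002]
contact_force: [-0.3, -0.2, 5.6]
opening: 0.0598
```

step_arm([
  [[0, 0, 0.3, 0], [0, 0, 1, 0], [0, 0, 1.5, 0], [0, 0, 1.5, 0], [0, 0, 1, 0], [0, 0, 0.5, 0], [0, 0, 0, 0], [0, 0, 0, 0]],
])

```text
t: 5.75
tool_pos: [0.6281, -0.0889, 0.085]
tool_rot: [3.141, 0.0, 0.001]
contact_force: [0.3, -0.5, -1.3]
opening: 0.0598
```

step_arm([
  [[-1, 0.9, 0, 0], [-2, 1.8, 0, 0], [-3, 2.6, 0, 0], [-3.2, 2.8, 0, 0], [-3, 2.6, 0, 0], [-3, 2.6, 0, 0], [-2, 1.8, 0, 0], [-1, 0.9, 0, 0], [-0.5, 0.4, 0, 0], [0, 0, 0, 0]],
])

```text
t: 6.58
tool_pos: [0.4411, 0.0749, 0.0841]
tool_rot: [3.141, 0.002, -0.0]
contact_force: [0.9, -0.3, -1.5]
opening: 0.0602
```

step_arm([
  [[0, 0, -0.5, 0], [0, 0, -1.2, 0], [0, 0, -1, 0], [0, 0, -0.8, 0], [0, 0, -0.3, 0], [0, 0, 0, 0], [0, 0, 0, 0], [0, 0, 0, 0], [0, 0, 0, 0]],
])

```text
t: 7.33
tool_pos: [0.4422, 0.0745, 0.047]
tool_rot: [-3.142, 0.0, -0.002]
contact_force: [0.8, -0.0, -1.5]
opening: 0.0602
```

```bash
python3 - <<'E'
from h import *
im=viewer.get_image("side");cv2.imwrite("pics/s1.png",im)
im2=viewer.get_image("wrist")
cv2.imwrite("pics/v1.png",np.hstack([cv2.resize(im[180:330,200:350],(450,450),interpolation=2),cv2.resize(im2[200:480,170:470],(350,450))]))
E
```

```text
(no output)
```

View pics/v1.png

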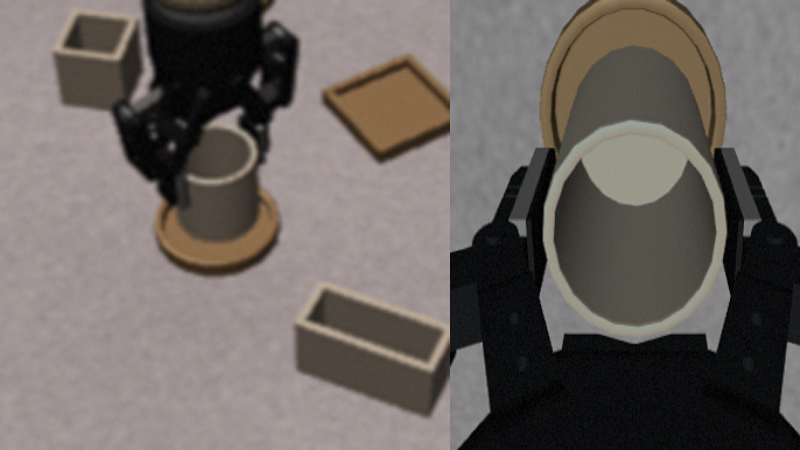

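The picture shows the beaker upright and centred over the tan round setter. I lower it gently.

step_arm([
  [[0, 0, -0.4, 0], [0, 0, -0.5, 0], [0, 0, -0.3, 0], [0, 0, 0, 0], [0, 0, 0, 0], [0, 0, 0, 0]],
])

```text
t: 7.93
tool_pos: [0.4415, 0.0746, 0.0343]
tool_rot: [-3.142, -0.0, 0.001]
contact_force: [0.1, -0.3, -1.1]
opening: 0.0603
```

step_arm([
  [[0, 0, -0.1, 0], [0, 0, 0, 0], [0, 0, 0, 0], [0, 0, 0, 0]],
])

```text
t: 8.27
tool_pos: [0.4416, 0.0745, 0.0334]
tool_rot: [-3.142, 0.0, -0.0]
contact_force: [0.6, 0.1, -0.6]
opening: 0.0601
```

step_arm([
  [[0, 0, -0.05, 0], [0, 0, 0, 0], [0, 0, 0, 0], [0, 0, 0, 0]],
])

```text
t: 8.6
tool_pos: [0.4418, 0.0745, 0.0332]
tool_rot: [3.142, 0.0, 0.0]
contact_force: [-1.6, 0.2, 2.2]
opening: 0.0599
```

step_arm([
  [[0, 0, 0, 0], [0, 0, 0, 0], [0, 0, 0, 0], [0, 0, 0, 0], [0, 0, 0, 0]],
], grip=0)

```text
t: 9.02
tool_pos: [0.4416, 0.0745, 0.0329]
tool_rot: [-3.142, 0.0, -0.0]
contact_force: [0.2, -0.3, 0.1]
opening: 0.0856
```

step_arm([
  [[0, 0, 0.4, 0], [0, 0, 1.2, 0], [0, 0, 2, 0], [0, 0, 2, 0], [0, 0, 2, 0], [0, 0, 2, 0], [0, 0, 1, 0], [0, 0, 0, 0], [0, 0, 0, 0]],
])

```text
t: 9.77
tool_pos: [0.4417, 0.0745, 0.139]
tool_rot: [3.142, 0.0, 0.001]
contact_force: [-1.1, 0.6, -0.9]
opening: 0.0855
```

step_arm([
  [[0, -1.5, 0, 0], [0.1, -3, 0, 0], [0.2, -4, 0, 0], [0.2, -4, 0, 0], [0.2, -4, 0, 0], [0.2, -4, 0, 0], [0.2, -4, 0, 0], [0.1, -3.5, 0, 0], [0.1, -2.5, 0, 0], [0, -1.1, 0, 0]],
])

```text
t: 10.6
tool_pos: [0.4534, -0.2439, 0.1368]
tool_rot: [-3.14, 0.005, 0.004]
contact_force: [0.9, -1.0, -0.7]
opening: 0.0853
```

step_arm([
  [[0, -0.5, 0, 0], [0, 0, 0, 0], [0, 0, 0, 0], [0, 0, 0, 0], [0, 0, 0, 0]],
])

```text
t: 11.02
tool_pos: [0.4547, -0.2451, 0.1387]
tool_rot: [-3.141, -0.003, 0.0]
contact_force: [0.6, 0.6, 0.4]
opening: 0.0853
```

```bash
python3 - <<'E'
from h import *
cam="wrist";im=viewer.get_image(cam);c=viewer.calibration(cam);cv2.imwrite("pics/w2.png",im)
for n,g in dict(bud_mid=(.454,-.246),trough_mid=(.447,-.09)).items():
    m=mask(cam,n,g,c)
    if m is not None: print(n,*fit(n,[(c,m)],g,False,None))
    else: print(n,[(d["at"],onz(c,d["at"],Z[n]),d["confidence"]) for d in nets.pinpoint(cam,n)])
cam="side";viewer.get_image(cam);c=viewer.calibration(cam)
m=mask(cam,"beaker_mid",(.441,.075),c); print(*fit("beaker_mid",[(c,m)],(.441,.075)))
print(readout.get_obs()["tool_pos"])
E
```

```text
bud_mid [ 0.4553 -0.247  -0.0011  0.062 ] [0.024]
trough_mid [ 0.4448 -0.0939  0.0096  0.4477] [0.243]
[ 0.4528  0.0925 -0.0161 -0.197 ] [0.038]
[ 0.45473023 -0.24601333  0.13904641]
```

step_arm([
  [[0, 0, -1, 0], [0, -0.1, -2, 0], [0, 0, -2, 0], [0, 0, -2, 0], [0, 0, -1.8, 0], [0, 0, -1.2, 0], [0, 0, -0.8, 0], [0, 0, -0.5, 0], [0, 0, 0, 0], [0, 0, 0, 0]],
])

```text
t: 12.1
tool_pos: [0.455, -0.2478, 0.0264]
tool_rot: [3.141, -0.0, 0.001]
contact_force: [0.4, -0.7, -0.2]
opening: 0.0854
```

step_arm([
  [[0, 0, 0, 0], [0, 0, 0, 0], [0, 0, 0, 0], [0, 0, 0, 0], [0, 0, 0, 0], [0, 0, 0, 0], [0, 0, 0, 0], [0, 0, 0, 0], [0, 0, 0, 0], [0, 0, 0, 0]],
], grip=1, squeeze=30)

```text
t: 12.93
tool_pos: [0.4549, -0.2478, 0.0267]
tool_rot: [3.141, 0.0, 0.001]
contact_force: [-1.5, 0.5, 6.4]
opening: 0.0378
```

step_arm([
  [[0, 0, 0.3, 0], [0, 0, 1.2, 0], [0, 0, 2, 0], [0, 0, 2, 0], [0, 0, 2, 0], [0, 0, 1.5, 0], [0, 0, 1, 0], [0, 0, 0, 0], [0, 0, 0, 0]],
])

```text
t: 13.68
tool_pos: [0.4547, -0.2475, 0.1262]
tool_rot: [3.141, -0.0, 0.001]
contact_force: [0.0, -1.1, -1.3]
opening: 0.0381
```

step_arm([
  [[0.3, 1, 0, 0], [0.6, 2, 0, 0], [0.9, 3, 0, 0], [1.1, 3.6, 0, 0], [1.1, 3.6, 0, 0], [1.1, 3.6, 0, 0], [1.1, 3.6, 0, 0], [1.1, 3.6, 0, 0], [1.1, 3.6, 0, 0], [1.1, 3.6, 0, 0]],
])

```text
t: 14.52
tool_pos: [0.5484, 0.0672, 0.124]
tool_rot: [-3.141, -0.001, 0.005]
contact_force: [1.8, -0.5, -1.1]
opening: 0.0377
```

step_arm([
  [[1.1, 3.6, 0, 0], [1.1, 3.6, 0, 0], [1.1, 3.6, 0, 0], [1.1, 3.6, 0, 0], [0.9, 3, 0, 0], [0.7, 2.3, 0, 0], [0.4, 1.4, 0, 0], [0.1, 0.7, 0, 0], [0, 0, 0, 0], [0, 0, 0, 0]],
])

```text
t: 15.35
tool_pos: [0.6139, 0.2818, 0.125]
tool_rot: [3.14, -0.0, -0.003]
contact_force: [-0.5, -0.4, -1.1]
opening: 0.0382
```

step_arm([
  [[0, 0, -0.5, 0], [0, 0, -1.2, 0], [0, 0, -1.5, 0], [0, 0, -1.5, 0], [0, 0, -1.2, 0], [0, 0, -0.8, 0], [0, 0, -0.5, 0], [0, 0, 0, 0], [0, 0, 0, 0], [0, 0, 0, 0]],
])

```text
t: 16.18
tool_pos: [0.6153, 0.2828, 0.0549]
tool_rot: [-3.141, -0.0, -0.002]
contact_force: [0.3, -0.4, 0.6]
opening: 0.038
```

```bash
python3 - <<'E'
from h import *
im=viewer.get_image("side");c=viewer.calibration("side")
m=mask("side","bud_setter_floor",(.615,.282),c)
if m is not None: print(fit("bud_setter_floor",[(c,m)],(.615,.282),False))
im2=viewer.get_image("wrist");c=viewer.calibration("wrist")
im3=viewer.get_image("scene")
cv2.imwrite("pics/v2.png",np.hstack([cv2.resize(im[120:220,230:310],(260,325),interpolation=2),cv2.resize(im2[200:480,170:470],(350,325)),cv2.resize(im3[180:240,385:435],(190,325))]))
E
```

```text
(array([6.132e-01, 2.793e-01, 1.000e-04, 5.060e-02]), array([0.212]))
```

View pics/v2.png

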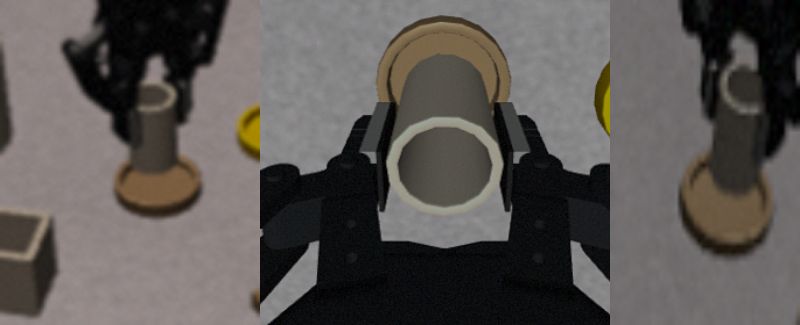

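```bash
python3 - <<'E'
from h import *
c=viewer.calibration("wrist")
p=np.array([proj(c,X) for X in pts("bud_setter_floor",(.6153,.2824,0,0))]); print("pred top",p[:,1].min(),"l/r",p[:,0].min(),p[:,0].max())
print("seen top",200+16*280/325,"l/r",170+(377-260)*300/350,170+(510-260)*300/350, onz(c,(320,213.8),.014))
E
```

```text
pred top 207.6977108679218 l/r 268.03672417034585 384.80319574379956
seen top 213.7846153846154 l/r 270.2857142857143 384.2857142857143 [0.61178291 0.31605866 0.014     ]
```

step_arm([
  [[0, 0, -0.5, 0], [0, 0, -0.7, 0], [0, 0, -0.5, 0], [0, 0, -0.3, 0], [0, 0, 0, 0], [0, 0, 0, 0], [0, 0, 0, 0], [0, 0, 0, 0]],
])

```text
t: 17.05
tool_pos: [0.6145, 0.2825, 0.0336]
tool_rot: [3.142, -0.0, -0.0]
contact_force: [0.2, -0.8, -1.1]
opening: 0.0381
```

step_arm([
  [[0, 0, -0.1, 0], [0, 0, 0, 0], [0, 0, 0, 0], [0, 0, 0, 0]],
])

```text
t: 17.38
tool_pos: [0.6146, 0.2825, 0.0329]
tool_rot: [3.142, -0.0, -0.0]
contact_force: [-1.0, -0.6, -1.4]
opening: 0.0382
```

step_arm([
  [[0, 0, -0.05, 0], [0, 0, 0, 0], [0, 0, 0, 0], [0, 0, 0, 0]],
])

```text
t: 17.72
tool_pos: [0.6146, 0.2826, 0.0328]
tool_rot: [-3.142, -0.0, -0.0]
contact_force: [-1.5, 0.2, 2.5]
opening: 0.0379
```

step_arm([
  [[0, 0, 0, 0], [0, 0, 0, 0], [0, 0, 0, 0], [0, 0, 0, 0], [0, 0, 0, 0], [0, 0, 0, 0], [0, 0, 0, 0]],
], grip=0)

```text
t: 18.3
tool_pos: [0.6146, 0.2825, 0.0323]
tool_rot: [3.142, -0.0, -0.0]
contact_force: [-0.8, -0.4, 0.6]
opening: 0.0851
```

step_arm([
  [[0, 0, 0.4, 0], [0, 0, 1.2, 0], [0, 0, 2, 0], [0, 0, 2, 0], [0, 0, 2, 0], [0, 0, 2, 0], [0, 0, 1, 0], [0, 0, 0, 0], [0, 0, 0, 0]],
])

```text
t: 19.05
tool_pos: [0.615, 0.2826, 0.1393]
tool_rot: [-3.141, 0.0, -0.003]
contact_force: [-0.3, 0.6, 0.4]
opening: 0.0856
```

step_arm([
  [[-0.8, -0.1, 0, 0.05], [-1.5, -0.2, 0, 0.09], [-2.3, -0.3, 0, 0.1], [-2.5, -0.4, 0, 0.1], [-2.5, -0.4, 0, 0.1], [-2.3, -0.4, 0, 0.1], [-1.5, -0.3, 0, 0.08], [-1, -0.2, 0, 0.05], [-0.4, 0, 0, 0.016], [0, 0, 0, 0]],
])

```text
t: 19.88
tool_pos: [0.4652, 0.2592, 0.1368]
tool_rot: [-2.959, -1.056, 0.004]
contact_force: [-0.6, -0.6, -0.8]
opening: 0.085
```

step_arm([
  [[0, 0, 0, 0], [0, 0, 0, 0], [0, 0, 0, 0]],
])

```text
t: 20.13
tool_pos: [0.4671, 0.2595, 0.1382]
tool_rot: [2.959, 1.055, -0.0]
contact_force: [-0.3, -0.7, -0.2]
opening: 0.0857
```

```bash
python3 - <<'E'
from h import *
cam="wrist";im=viewer.get_image(cam);c=viewer.calibration(cam);cv2.imwrite("pics/w3.png",im)
for n,g in dict(planter_mid=(.466,.26)).items():
    m=mask(cam,n,g,c)
    if m is not None:
        print(n,*fit(n,[(c,m)],g,False,[.69,.3,1])); 
        x=im.copy(); x[m]=x[m]//2+np.array([0,100,0],np.uint8); cv2.imwrite("pics/w3m.png",x)
    else: print(n,[(d["at"],onz(c,d["at"],Z[n]),d["confidence"]) for d in nets.pinpoint(cam,n)])
print(readout.get_obs()["tool_pos"],readout.get_obs()["tool_rot"])
E
```

```text
planter_mid [0.4659 0.2564 0.0208 0.6802] [0.021]
[0.46709599 0.2595541  0.13836951] [2.95887219e+00 1.05571810e+00 1.02577059e-05]
```

View pics/w3m.png

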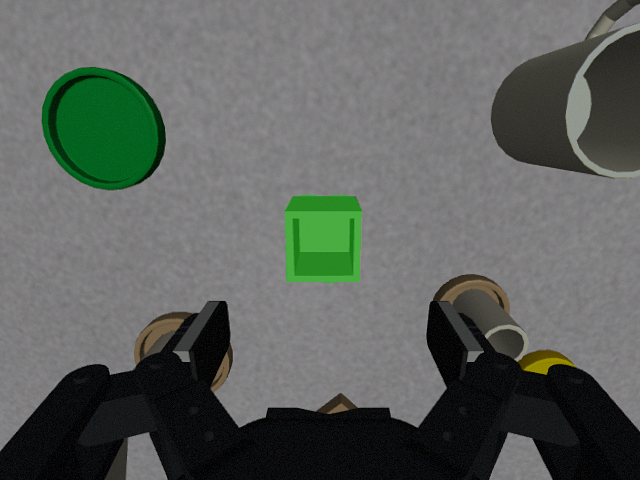

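The planter (324,240) is square to the jaws; the bud vase stands in its setter at (480,315). I descend on the planter.

step_arm([
  [[0, -0.2, -1, 0], [-0.1, -0.1, -2, 0], [0, 0, -2, 0], [0, 0, -2, 0], [0, 0, -1.8, 0], [0, 0, -1.4, 0], [0, 0, -0.8, 0], [0, 0, -0.5, 0], [0, 0, 0, 0], [0, 0, 0, 0]],
])

```text
t: 21.07
tool_pos: [0.466, 0.2566, 0.0237]
tool_rot: [-2.959, -1.056, -0.001]
contact_force: [-0.2, 0.3, 0.6]
opening: 0.0855
```

step_arm([
  [[0, 0, 0, 0], [0, 0, 0, 0], [0, 0, 0, 0], [0, 0, 0, 0], [0, 0, 0, 0], [0, 0, 0, 0], [0, 0, 0, 0], [0, 0, 0, 0], [0, 0, 0, 0], [0, 0, 0, 0]],
], grip=1, squeeze=30)

```text
t: 21.9
tool_pos: [0.4664, 0.2569, 0.0245]
tool_rot: [-2.959, -1.057, -0.003]
contact_force: [0.1, -0.7, 5.7]
opening: 0.0516
```

step_arm([
  [[0, 0, 0.3, 0], [0, 0, 1.2, 0], [0, 0, 2, 0], [0, 0, 2, 0], [0, 0, 2, 0], [0, 0, 1.5, 0], [0, 0, 1, 0], [0, 0, 0, 0], [0, 0, 0, 0]],
])

```text
t: 22.65
tool_pos: [0.4655, 0.2565, 0.1235]
tool_rot: [-2.959, -1.057, -0.001]
contact_force: [-0.4, -0.1, -1.5]
opening: 0.0512
```

step_arm([
  [[0.7, -0.8, 0, -0.05], [1.5, -1.6, 0, -0.09], [2.3, -2.4, 0, -0.11], [2.6, -2.8, 0, -0.12], [2.6, -2.8, 0, -0.12], [2.4, -2.6, 0, -0.12], [1.7, -1.9, 0, -0.1], [1.2, -1.2, 0, -0.08], [0.6, -0.7, 0, -0.033], [0.1, -0.1, 0, 0]],
])

```text
t: 23.48
tool_pos: [0.6224, 0.0863, 0.1216]
tool_rot: [3.134, -0.217, -0.004]
contact_force: [0.3, 0.7, -1.7]
opening: 0.0518
```

step_arm([
  [[0, 0, 0, 0], [0, 0, -0.5, 0], [0, 0, -1.2, 0], [0, 0, -1.5, 0], [0, 0, -1.5, 0], [0, 0, -1, 0], [0, 0, -0.6, 0], [0, 0, 0, 0], [0, 0, 0, 0], [0, 0, 0, 0]],
])

```text
t: 24.32
tool_pos: [0.6233, 0.0876, 0.0612]
tool_rot: [-3.134, 0.215, -0.002]
contact_force: [-0.3, 0.2, -1.6]
opening: 0.0515
```

```bash
python3 - <<'E'
from h import *
o=readout.get_obs();print(o["tool_pos"],o["tool_rot"])
im=viewer.get_image("side");im2=viewer.get_image("wrist");c=viewer.calibration("wrist")
for X in pts("planter_setter_floor",(.623,.087,0,-.137))[4:]: 
    u=proj(c,X); cv2.circle(im2,tuple(np.round(u).astype(int).tolist()),3,(0,0,255),-1)
cv2.imwrite("pics/v3.png",np.hstack([cv2.resize(im[150:270,270:390],(400,400),interpolation=2),cv2.resize(im2[120:480,140:500],(400,400))]))
E
```

```text
[0.62326332 0.08758428 0.06123346] [-3.13412111e+00  2.14860057e-01 -2.32270063e-03]
```

View pics/v3.png

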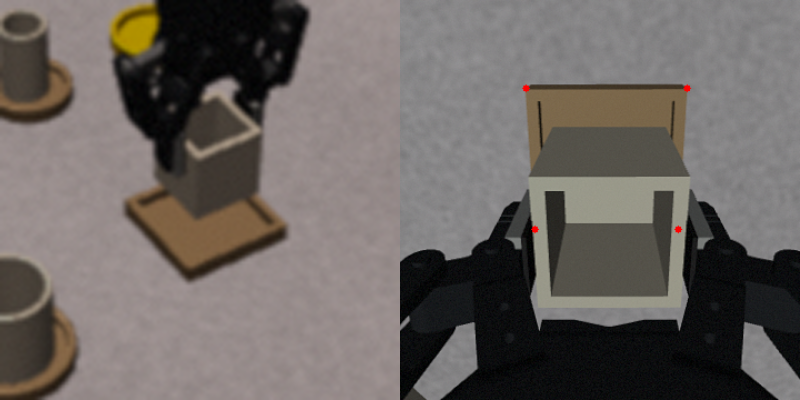

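The planter is square to its setter, and the predicted corners (red dots) match the visible setter. I lower it.

step_arm([
  [[0, 0, -0.5, 0], [0, 0, -0.9, 0], [0, 0, -0.8, 0], [0, 0, -0.5, 0], [0, 0, -0.25, 0], [0, 0, 0, 0], [0, 0, 0, 0], [0, 0, 0, 0], [0, 0, 0, 0]],
])

```text
t: 25.17
tool_pos: [0.6225, 0.0875, 0.0305]
tool_rot: [3.134, -0.215, -0.0]
contact_force: [-0.4, -0.2, -0.9]
opening: 0.0518
```

step_arm([
  [[0, 0, -0.1, 0], [0, 0, 0, 0], [0, 0, 0, 0], [0, 0, 0, 0]],
])

```text
t: 25.5
tool_pos: [0.6225, 0.0875, 0.0305]
tool_rot: [3.134, -0.215, -0.001]
contact_force: [-3.8, -1.4, 5.4]
opening: 0.0511
```

step_arm([
  [[0, 0, -0.05, 0], [0, 0, 0, 0], [0, 0, 0, 0], [0, 0, 0, 0]],
])

```text
t: 25.83
tool_pos: [0.6225, 0.0876, 0.0305]
tool_rot: [3.134, -0.215, -0.001]
contact_force: [-6.0, -0.3, 7.7]
opening: 0.0518
```

step_arm([
  [[0, 0, 0, 0], [0, 0, 0, 0], [0, 0, 0, 0], [0, 0, 0, 0], [0, 0, 0, 0], [0, 0, 0, 0], [0, 0, 0, 0]],
], grip=0)

```text
t: 26.42
tool_pos: [0.6226, 0.0875, 0.0292]
tool_rot: [-3.134, 0.215, 0.0]
contact_force: [-0.4, 0.3, 0.0]
opening: 0.0855
```

step_arm([
  [[0, 0, 0.4, 0], [0, 0, 1.2, 0], [0, 0, 2, 0], [0, 0, 2, 0], [0, 0, 2, 0], [0, 0, 2, 0], [0, 0, 1.2, 0], [0, 0, 0, 0], [0, 0, 0, 0]],
])

```text
t: 27.17
tool_pos: [0.6232, 0.0875, 0.1385]
tool_rot: [-3.134, 0.215, -0.003]
contact_force: [0.2, -0.2, -0.1]
opening: 0.0855
```

step_arm([
  [[-0.8, -0.8, 0, 0.04], [-1.7, -1.7, 0, 0.08], [-2.5, -2.5, 0, 0.08], [-2.8, -2.8, 0, 0.08], [-2.8, -2.9, 0, 0.08], [-2.6, -2.7, 0, 0.08], [-2.1, -2.1, 0, 0.07], [-1.4, -1.5, 0, 0.05], [-0.8, -0.8, 0, 0.025], [-0.2, -0.2, 0, 0]],
])

```text
t: 28.0
tool_pos: [0.4434, -0.0932, 0.1354]
tool_rot: [-3.062, -0.694, 0.005]
contact_force: [-0.5, 0.2, -0.6]
opening: 0.0854
```

step_arm([
  [[0, 0, 0, 0], [0, 0, 0, 0], [0, 0, 0, 0]],
])

```text
t: 28.25
tool_pos: [0.4458, -0.0919, 0.1369]
tool_rot: [-3.062, -0.699, 0.001]
contact_force: [-0.1, -0.2, -0.4]
opening: 0.0854
```

```bash
python3 - <<'E'
from h import *
cam="wrist";im=viewer.get_image(cam);c=viewer.calibration(cam)
x=im.copy()
m=mask(cam,"trough_mid",(.446,-.092),c)
if m is not None:
    print(fit("trough_mid",[(c,m)],(.446,-.092),False,[.45,.2]));x[m]=x[m]//2+np.array([0,100,0],np.uint8)
cv2.imwrite("pics/w4.png",x)
print(readout.get_obs()["tool_pos"],readout.get_obs()["tool_rot"])
E
```

```text
(array([ 0.4447, -0.0942,  0.0066,  0.447 ]), array([0.018]))
[ 0.44596029 -0.09188332  0.13718566] [-3.06240293e+00 -6.99225772e-01  5.37860476e-04]
```

View pics/w4.png

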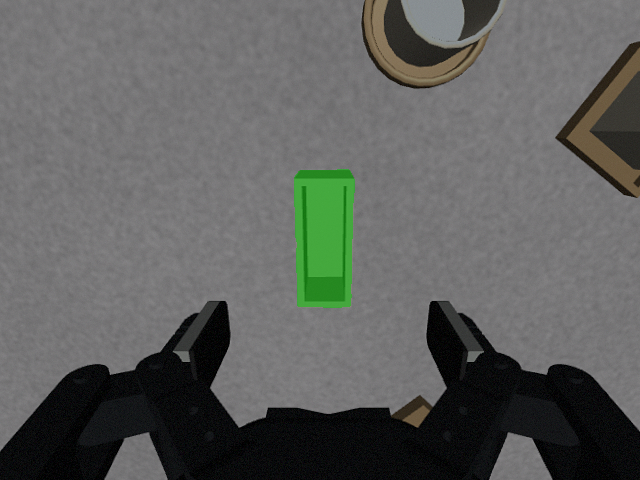

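The trough (325,240) is square to the jaws and centred between them. I pick it up.

step_arm([
  [[-0.1, -0.2, -1, 0], [0, 0, -2, 0], [0, 0, -2, 0], [0, 0, -2, 0], [0, 0, -1.8, 0], [0, 0, -1.4, 0], [0, 0, -1, 0], [0, 0, -0.6, 0], [0, 0, 0, 0], [0, 0, 0, 0]],
])

```text
t: 29.18
tool_pos: [0.4448, -0.0945, 0.0195]
tool_rot: [3.063, 0.698, -0.0]
contact_force: [1.7, 0.2, 0.5]
opening: 0.0856
```

step_arm([
  [[0, 0, 0, 0], [0, 0, 0, 0], [0, 0, 0, 0], [0, 0, 0, 0], [0, 0, 0, 0], [0, 0, 0, 0], [0, 0, 0, 0], [0, 0, 0, 0], [0, 0, 0, 0], [0, 0, 0, 0]],
], grip=1, squeeze=40)

```text
t: 30.02
tool_pos: [0.4453, -0.0948, 0.0202]
tool_rot: [3.062, 0.698, 0.002]
contact_force: [-0.0, 0.0, 4.9]
opening: 0.0395
```

step_arm([
  [[0, 0, 0.3, 0], [0, 0, 1.2, 0], [0, 0, 2, 0], [0, 0, 2, 0], [0, 0, 2, 0], [0, 0, 1.5, 0], [0, 0, 1, 0], [0, 0, 0, 0], [0, 0, 0, 0]],
])

```text
t: 30.77
tool_pos: [0.4443, -0.0944, 0.119]
tool_rot: [-3.063, -0.698, 0.0]
contact_force: [-0.1, -0.7, -1.3]
opening: 0.0396
```

step_arm([
  [[0.8, -0.9, 0, -0.05], [1.7, -1.8, 0, -0.09], [2.5, -2.7, 0, -0.11], [2.7, -3, 0, -0.12], [2.7, -3, 0, -0.12], [2.5, -2.8, 0, -0.11], [2, -2.2, 0, -0.1], [1.3, -1.4, 0, -0.08], [0.7, -0.7, 0, -0.033], [0.1, -0.2, 0, 0]],
])

```text
t: 31.6
tool_pos: [0.6144, -0.2823, 0.1165]
tool_rot: [-3.088, 0.572, 0.005]
contact_force: [-0.9, 0.4, -0.5]
opening: 0.0392
```

step_arm([
  [[0, 0, 0, 0], [0, 0, -0.5, 0], [0, 0, -1.2, 0], [0, 0, -1.5, 0], [0, 0, -1.5, 0], [0, 0, -1, 0], [0, 0, -0.4, 0], [0, 0, 0, 0], [0, 0, 0, 0], [0, 0, 0, 0]],
])

```text
t: 32.43
tool_pos: [0.6152, -0.2818, 0.0593]
tool_rot: [3.089, -0.57, 0.002]
contact_force: [-0.1, -0.5, -1.1]
opening: 0.0389
```

```bash
python3 - <<'E'
from h import *
o=readout.get_obs();print(o["tool_pos"],o["tool_rot"])
im=viewer.get_image("side");im2=viewer.get_image("wrist");c=viewer.calibration("wrist")
for X in pts("trough_setter_floor",(.6146,-.2812,0,-.365))[4:]: 
    u=proj(c,X); cv2.circle(im2,tuple(np.round(u).astype(int).tolist()),3,(0,0,255),-1)
cv2.imwrite("pics/v4.png",np.hstack([cv2.resize(im[240:380,385:525],(400,400),interpolation=2),cv2.resize(im2[60:480,110:530],(400,400))]))
E
```

```text
[ 0.61520605 -0.28184187  0.05929948] [ 3.08886262e+00 -5.70024261e-01  2.34811377e-03]
```

View pics/v4.png

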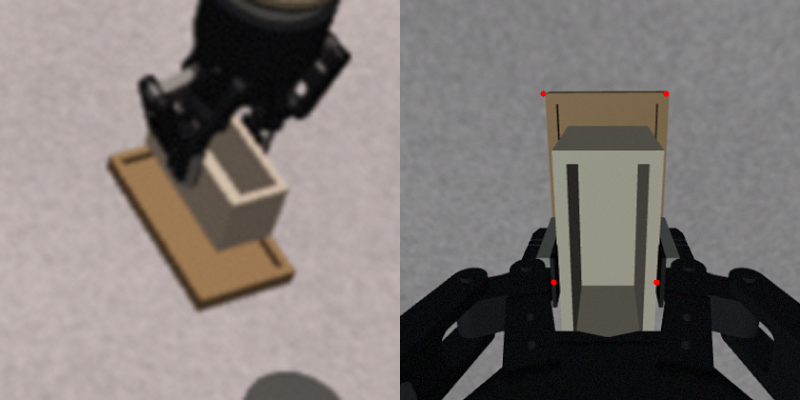

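The trough is aligned over the oblong setter; the setter lies about 2 mm to the right of my prediction. I shift by that amount and lower.

step_arm([
  [[0.2, 0, -0.5, 0], [0, 0, -1, 0], [0, 0, -0.9, 0], [0, 0, -0.5, 0], [0, 0, -0.3, 0], [0, 0, 0, 0], [0, 0, 0, 0], [0, 0, 0, 0], [0, 0, 0, 0]],
])

```text
t: 33.28
tool_pos: [0.6163, -0.2813, 0.0263]
tool_rot: [-3.089, 0.57, 0.001]
contact_force: [-1.8, 0.4, 2.8]
opening: 0.039
```

step_arm([
  [[0, 0, -0.1, 0], [0, 0, 0, 0], [0, 0, 0, 0], [0, 0, 0, 0]],
])

```text
t: 33.62
tool_pos: [0.6164, -0.2813, 0.0263]
tool_rot: [-3.089, 0.57, 0.002]
contact_force: [-4.2, 2.3, 8.3]
opening: 0.0396
```

step_arm([
  [[0, 0, 0, 0], [0, 0, 0, 0], [0, 0, 0, 0], [0, 0, 0, 0], [0, 0, 0, 0], [0, 0, 0, 0], [0, 0, 0, 0]],
], grip=0)

```text
t: 34.2
tool_pos: [0.6166, -0.2815, 0.0253]
tool_rot: [-3.089, 0.57, 0.0]
contact_force: [0.5, 0.5, 0.2]
opening: 0.0856
```

step_arm([
  [[0, 0, 0.4, 0], [0, 0, 1.2, 0], [0, 0, 2, 0], [0, 0, 3, 0], [0, 0, 3, 0], [0, 0, 3, 0], [0, 0, 2, 0], [0, 0, 1, 0], [0, 0, 0, 0]],
])

```text
t: 34.95
tool_pos: [0.6183, -0.2824, 0.1863]
tool_rot: [3.087, -0.57, 0.011]
contact_force: [0.2, 0.5, 0.5]
opening: 0.0854
```

step_arm([
  [[-1, 1.5, 1, 0.1], [-1.5, 3, 1, 0.1], [-1.5, 3, 1, 0.1], [-1.5, 3, 1, 0.065], [-1.5, 3, 1, 0], [-1.5, 3, 1, 0], [-1, 2, 0, 0], [-0.5, 1, 0, 0], [0, 0, 0, 0], [0, 0, 0, 0]],
])

```text
t: 35.78
tool_pos: [0.5162, -0.0866, 0.24]
tool_rot: [3.142, 0.001, -0.003]
contact_force: [-0.0, 0.8, -0.6]
opening: 0.0853
```

```bash
python3 - <<'E'
from h import *
im={}
G=dict(beaker_mid=(.441,.075),bud_mid=(.6146,.2825),planter_mid=(.6225,.0875),trough_mid=(.616,-.281))
Y=dict(planter_mid=[-.137],trough_mid=[-.365]);V={}
for cam in("scene","side","wrist"):
    im[cam]=viewer.get_image(cam);c=viewer.calibration(cam)
    for n,g in G.items():
        m=mask(cam,n,g,c)
        if m is not None: V.setdefault(n,[]).append((c,m)); print(cam,n,m.sum())
for n in V: print(n,len(V[n]),*fit(n,V[n],G[n],True,Y.get(n)))
print(readout.get_obs()["tool_pos"])
a=cv2.resize(im["scene"][140:400,200:470],(400,385));b=cv2.resize(im["side"][130:390,200:500],(400,385))
cv2.imwrite("pics/v5.png",np.hstack([a,b]));cv2.imwrite("pics/w5.png",im["wrist"])
E
```

```text
scene beaker_mid 549
scene bud_mid 333
scene planter_mid 683
scene trough_mid 1202
side beaker_mid 951
side bud_mid 409
side planter_mid 728
side trough_mid 1806
wrist beaker_mid 4813
wrist planter_mid 4044
wrist trough_mid 3714
beaker_mid 3 [0.4417 0.0751 0.0026 0.0344] [0.118 0.068 0.132]
bud_mid 2 [0.6151 0.2859 0.0032 0.0337] [0.051 0.056]
planter_mid 3 [ 0.6224  0.0884  0.0053 -0.106 ] [0.071 0.216 0.345]
trough_mid 3 [ 0.6175 -0.2813  0.0048 -0.3429] [0.058 0.064 0.174]
[ 0.51659537 -0.08647721  0.24143193]
```

View pics/v5.png

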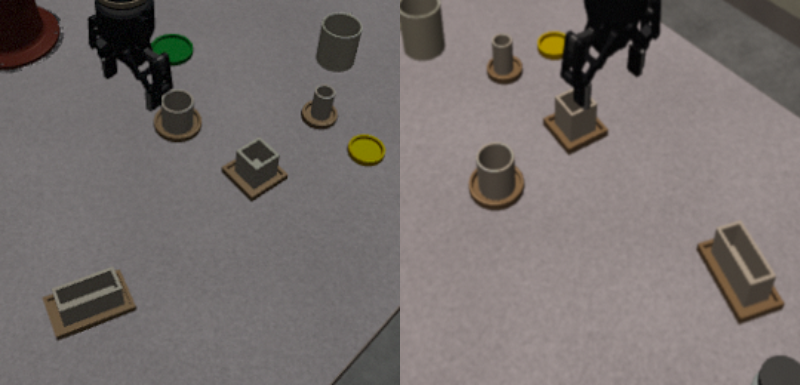

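View pics/w5.png

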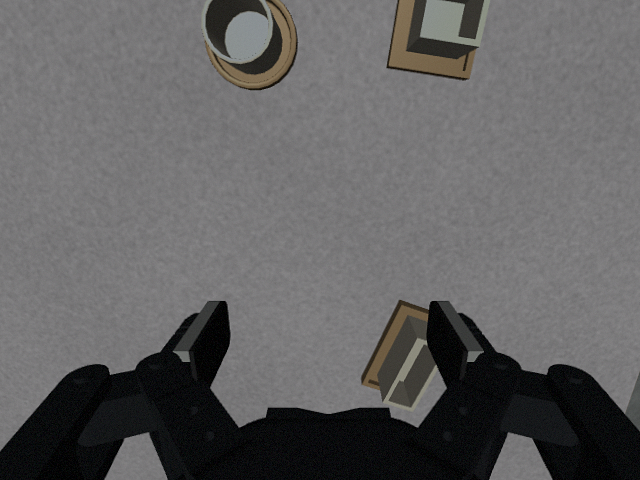

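All four pots stand upright inside their tan setters: beaker near (178,115) and planter (257,165) in the left panel, and all four clear in the right panel. The green and yellow dishes, mug and jar are untouched. I hand in.

```bash
python3 -c "
from station import ctrl
print(ctrl.finish_job())"
```

```text
the job is handed in; nothing more can be done
None
```

All four pots stand upright in their matching tan setters, and the job was handed in at about 36 s of the 112 s allowed. I placed them in the order wide beaker, bud vase, square planter, trough. The green and yellow look-alike setters, the mug and the jar were left alone.

- **Placing:** each pot was lowered until contact, at most about 8 N, and the release heights were 6 mm above the grasp heights, as the setter floors should give.
- **Last pictures:** the scene, side and wrist views showed the pots upright inside the rims, with the gripper open and clear of everything.
- **Last position fits:** the beaker, planter and trough came out within about 3 mm of their setter centres. The bud vase came out about 3.5 mm off, inside its 9 mm margin.
- **Checks that disagreed:**
  - The fitted base heights read 2.6–5.3 mm instead of 6 mm, and early table-level fits from two views also read 1–4 mm low.
  - The planter fit matched the side and wrist views poorly, because the gripper hid part of it in one view and the frame edge cut it in the other.

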